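Click the round rotor onto the centrifuge spindle

ROBOT

A 6-joint arm with a two-finger parallel gripper is mounted at the origin on the work surface. World frame = base frame: x ahead of the robot, y to its left, z up, the work surface at z = 0. Lengths are in mm, angles in degrees, forces in N, time in s.
With the tool pointing down it reaches from about 300 to 850 mm from the base axis. Payload 4.2 kg.
Tool frame: the origin (TCP) lies midway between the tips of the shut fingers; the grasp point (between the pads) lies 19 mm behind it; z points along the fingers, y is the line along which they close (so a half turn about z gives the same grasp; the last joint's range is limited). The gripper opens to 91 mm and grips with 3 to 60 N. Pads are 32 mm wide; open, the fingers measure 118 mm over their backs; the gripper's body (76 mm by 178 mm) begins 60 mm behind the grasp point.
Start: joints at [-76.49, 18.312, 89.639, -0, 72.044, -1.146], TCP at [145.489, -556.306, 213.976] pointing down, gripper open.
Joint ranges: [-177.97, 177.97], [-48.28, 115.42], [12.27, 149.76], [-77.06, 257.06], [2.81, 150.46], [-146.56, 146.56]. Speed limits (degrees/s): [147.25, 147.25, 180, 180, 180, 180].

INTERFACE

Orientations are given as [roll, pitch, yaw] about the fixed x, y, z axes, in that order (R = Rz(yaw) Ry(pitch) Rx(roll)).
In Python, from workcell import env, eyes, order gives the robot as it stands (env), with the cameras (eyes) and the job (order).
- The arm moves only by the tool run_rows, called after "Call:" as name(argument=value, ...) on one line, values as JSON. Schema: {"type":"object","properties":{"steps":{"type":"object","properties":{"sx":{"type":"array","items":{"type":"number"},"minItems":1,"maxItems":8},"sy":{"type":"array","items":{"type":"number"},"minItems":1,"maxItems":8},"sz":{"type":"array","items":{"type":"number"},"minItems":1,"maxItems":8},"wx":{"type":"array","items":{"type":"number"},"minItems":1,"maxItems":8},"wy":{"type":"array","items":{"type":"number"},"minItems":1,"maxItems":8},"wz":{"type":"array","items":{"type":"number"},"minItems":1,"maxItems":8}},"additionalProperties":false,"required":["sx","sy","sz","wx","wy","wz"]},"aperture":{"type":"number"},"grip_n":{"type":"number"},"only":{"type":"string"},"quiet":{"type":"boolean"},"lines":{"type":"string"}},"required":["steps"],"additionalProperties":false}. steps is an object with one list for each field, all of the same length, 1 to 8, a row being the entries at one place: sx, sy, sz (the shift in shares of 800 mm (1.0 is 800 mm)), wx, wy, wz (a rotation vector in shares of 90 degrees (1.0 is 90 degrees)); each row shifts and turns the commanded pose from where the row before left it, along the tool's axes as they then stand; what a row does not reach is not made up. A row lasts 1/10 s, in which the tool goes at most 50 mm and 8.59 degrees, less where a joint would pass 70% of its speed; a pose out of reach is approached as far as the arm can. aperture is the finger opening in mm, set as the call begins (left out keeps the last). The fingers move at their own pace and stop on an object; grip_n is the grip in N (left out, the last holds). Time passes only in rows, so rows that do not move let the fingers close. The tool returns the time, the measured TCP pose, the force, the opening and the grip force at its end. only (a regular expression) keeps the lines of the reply that match it, lines (a string "A,B") keeps lines A to B, and quiet returns only ok. No shift or turn number may pass 1 either way. Input that does not fit is refused with a message, and nothing moves.
- env.state(): the state, without advancing time (a new reading comes with each control period).
- eyes.grab_frame(name): name is "scene" or "top" or "wrist"; returns the picture (384x512x3 uint8, blue, green, red); there is no depth.
- eyes.camera_model(name): a dict with "fx", "fy", "cx", "cy" (pixels), "T" (4x4, takes a point from camera to world coordinates). Camera axes: x right, y up, looking along -z (the intrinsics and any distortion apply to the point x, -y, -z); pixel columns grow to the right and rows downward; lengths in mm; the calibration is good to about 2 mm. The wrist camera is an equidistant fisheye: a pixel r from the principal point sees the ray r / f radians off the axis. A picture is of the moment at which its call begins: read the wrist's pose just before it. camera_model takes no time and is no camera call; for the wrist camera it gives the pose at the moment of the call.
- order.job_done(): hands the job in; it is judged then, once.
The state is a dict: "time_s": time; "qpos": joint angles; "qvel": joint speeds; "effort": joint torques, N m; "ee_pos": TCP position; "ee_rot": TCP orientation; "force": force on the tool from outside, world axes, zero at the start; "torque": the same for the moment, N m; "gripper_width": finger opening in mm; "gripper_force": force on a finger pad.
Only numpy, scipy, OpenCV 4.12 (cv2) and the standard library are available. Lean on these libraries where they do the work, as an engineer would, in place of code of your own. Each camera call takes 0.05 s, during which the arm holds its last target. There are 200 camera calls.

TASK

Fit the round tube rotor onto the upright spindle of the small open centrifuge: slide its hub down over the spindle and press it past the two sprung balls until it clicks and sits fully home on the shoulder at the foot of the spindle, then let go. Leave the bar-shaped strip rotor where it is.

Things in the scene. Friction and masses are not known exactly. Their poses are not given: they have to be found in the camera images.
- round_rotor: The rotor to fit: grey plastic, 120 g +-30 %, hub up on the table. Round disc 110 mm across, 14 mm thick, ring of eight dark tube holes; a round hub (sleeve) 34 mm across rises from its middle to 44 mm above the underside: grip the hub from above. A 24 mm bore runs right through. Origin: on the bore's axis at the underside; z up the bore; yaw does not matter.
- strip_rotor: The other rotor, to be left alone: same grey plastic and same hub (34 mm across, top at 44 mm), but its body is a straight bar 110 x 46 x 14 mm with small holes. Origin: centre of the underside, x along the bar.
- spindle_seat (a point): Point on the spindle's axis level with the shoulder (48 mm across) the rotor's underside rests on, 62 mm above the table; z up. The centrifuge is a fixed white round housing 174 mm across, lid off; its bowl, 140 mm across inside, has a rim 12 mm above this point. The steel spindle is 18 mm thick up to 58 mm above this point, then tapers to a 6 mm nose at 72 mm.
- click_ball (a joint): How far one of the spindle's two sprung 16 mm steel balls is pushed in: 0 = fully out, up to 0.006 m. They stick out along +x and -x of spindle_seat, to 14.5 mm from the axis, centred 53 mm above it. The bore stops on them under the rotor's weight; push it down with 10 to 20 N. It drags on them until the hub's top is below them and they spring out above it; 0 again when home.

How it is judged:
By the outcome, as a careful person would: the job done as asked, in the order asked, and still so for the second after the job is handed in, with the robot touching nothing.
It also fails if it takes over 35 s, if anything falls off the work surface, if the arm or the gripper's body presses on something with over 40 N, if the wrist force passes 120 N, or if a joint passes its speed limit or range.

## Working session

There is one attempt and no reset: what is moved stays moved. The work goes in short steps, Python scripts to look and compute and a tool call to move; the robot and the scene stay as the last step left them, time stands still between calls to the robot, and variables do not carry over. Pictures are saved under pics/ and viewed, at most 10 in all, crops included, and the job is handed in when it is done.

```bash
ls; mkdir -p pics
```

Run:
```python
from workcell import env, eyes, order
import cv2,numpy as np
np.set_printoptions(precision=3,suppress=True)
for n in("scene","top"):
    m=eyes.camera_model(n);print(n,m);cv2.imwrite(f"pics/{n}0.png",eyes.grab_frame(n))
print(env.state())
```

```text
pics
workcell.py
scene {'fx': 387.9460255498053, 'fy': 387.9460255498053, 'cx': 251.93898922958223, 'cy': 187.60756498067593, 'T': array([[   0.836,   -0.34 ,    0.432,  950.056],
       [   0.549,    0.547,   -0.632, -622.767],
       [  -0.021,    0.765,    0.643,  715.322],
       [   0.   ,    0.   ,    0.   ,    1.   ]])}
top {'fx': 392.57742853157436, 'fy': 392.57742853157436, 'cx': 252.86531813139294, 'cy': 182.46259672043607, 'T': array([[  -0.001,    0.987,   -0.158,  399.256],
       [  -1.   ,   -0.005,   -0.022,  -40.749],
       [  -0.023,    0.158,    0.987, 1008.461],
       [   0.   ,    0.   ,    0.   ,    1.   ]])}
{'time_s': 0.1, 'qpos': array([-76.492,  18.346,  89.697,  -0.001,  72.046,  -1.145]), 'qvel': array([ 0.007, -0.114, -0.121, -0.011, -0.191, -0.017]), 'effort': array([  0.001, -41.333, -23.251,   0.073,   0.042,  -0.   ]), 'ee_pos': array([ 145.361, -555.864,  213.236]), 'ee_rot': array([-179.911,   -0.001,   14.654]), 'force': array([ 1.008, -0.034, -0.131]), 'torque': array([ 0.018, -0.003, -0.016]), 'gripper_force': 0.0, 'gripper_width': 91.38461338565158}
```

View pics/scene0.png

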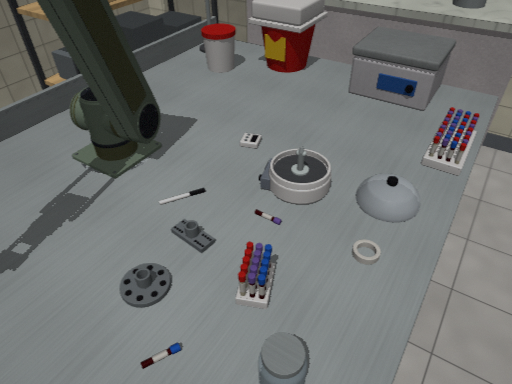

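View pics/top0.png

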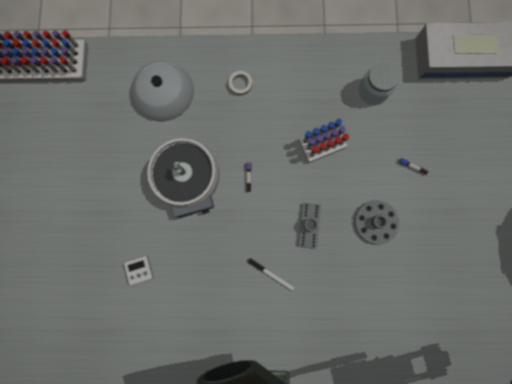

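The scene view shows the round rotor at (145,283), the strip rotor at (192,234), and the centrifuge at (299,175). In the top view they are at (376,222), (310,226) and (182,172). I'll enlarge these areas.

Create h.py:
```python
import numpy as np,cv2
from workcell import env, eyes, order
np.set_printoptions(precision=2,suppress=True)
def ray(m,u,v,fish=False):
    a=np.array([(u-m['cx'])/m['fx'],(v-m['cy'])/m['fy']])
    if fish:
        r=np.hypot(*a); d=np.r_[a/r*np.sin(r),np.cos(r)] if r>1e-9 else np.array([0,0,1.])
    else: d=np.r_[a,1]
    d=d*[1,-1,-1]; d=m['T'][:3,:3]@d
    return m['T'][:3,3],d/np.linalg.norm(d)
def onz(o,d,z): return o+d*(z-o[2])/d[2]
def tri(rs):
    A=sum(np.eye(3)-np.outer(d,d) for o,d in rs);b=sum((np.eye(3)-np.outer(d,d))@o for o,d in rs)
    p=np.linalg.solve(A,b);return p,[np.linalg.norm(np.cross(p-o,d)) for o,d in rs]
```

Run:
```python
import cv2,numpy as np
s=cv2.imread('pics/scene0.png');t=cv2.imread('pics/top0.png')
c=lambda i,x,y:cv2.resize(i[y:y+60,x:x+80],(400,300),interpolation=cv2.INTER_CUBIC)
cv2.imwrite('pics/m.png',np.vstack([np.hstack([c(s,105,255),c(s,260,140)]),np.hstack([c(t,336,192),c(t,142,142)])]))
```

```text
(no output)
```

View pics/m.png

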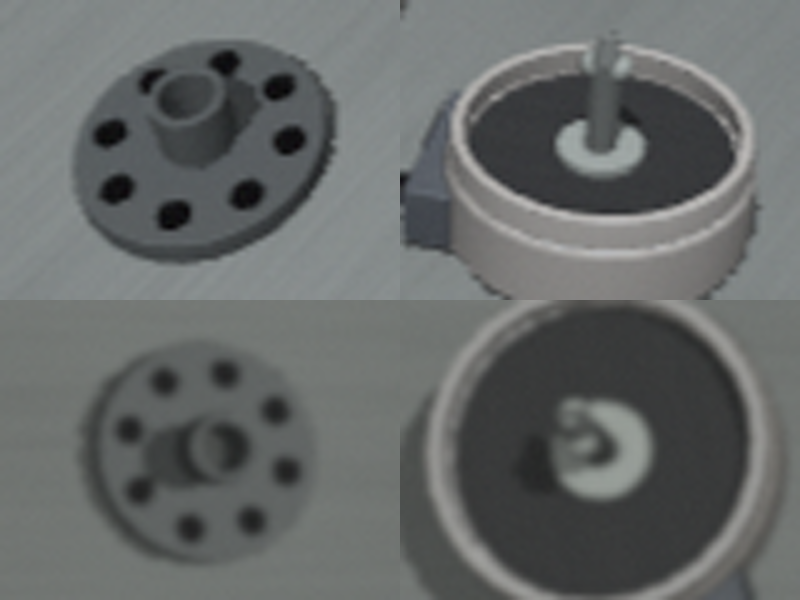

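The montage shows the hub top at scene (143,274) and top view (379.5,222). The shoulder disc is at scene (300,169) and top view (182,172), and the spindle nose is at scene (302,148).

Run:
```python
from h import *
s=eyes.camera_model('scene');t=eyes.camera_model('top')
S=cv2.imread('pics/scene0.png');T=cv2.imread('pics/top0.png')
def holes(I,x,y,w=80,h=60,th=38):
    g=cv2.resize(cv2.cvtColor(I,6)[y:y+h,x:x+w],None,fx=5,fy=5,interpolation=cv2.INTER_CUBIC)
    n,l,st,c=cv2.connectedComponentsWithStats((g<th).astype(np.uint8))
    ok=[i for i in range(1,n) if 150<st[i,4]<1500]
    p=(c[ok]+.5)/5-.5+[x,y]; return p
for th in(38,48,58):
    a=holes(S,105,255,th=th);b=holes(T,336,192,th=th);print(th,len(a),len(b))
    if len(a)>=7 and len(b)>=7:
        ea=cv2.fitEllipse(a.astype(np.float32));eb=cv2.fitEllipse(b.astype(np.float32));print(ea,eb)
        print('disc',tri([ray(s,*ea[0]),ray(t,*eb[0])]),onz(*ray(s,*ea[0]),14),onz(*ray(t,*eb[0]),14))
def P(n,a,b,z):print(n,tri([ray(s,*a),ray(t,*b)]),onz(*ray(s,*a),z),onz(*ray(t,*b),z))
P('hub',(142.6,274),(379.2,221.6),44)
P('shoulder',(299.6,169),(182,171.6),62)
```

```text
38 8 0
48 11 10
((145.83810424804688, 283.4706115722656), (29.797502517700195, 41.02738952636719), 84.4654769897461) ((377.1229248046875, 221.7749786376953), (30.467504501342773, 33.031803131103516), 148.14292907714844)
disc (array([ 458.23, -328.82,   12.29]), [np.float64(1.950826671678895), np.float64(1.9508266716788416)]) [ 460.97 -328.27   14.  ] [ 456.83 -329.81   14.  ]
58 10 10
((145.9322509765625, 283.3421936035156), (30.106412887573242, 40.44720458984375), 82.1851577758789) ((377.193603515625, 221.7537384033203), (30.385042190551758, 33.0753288269043), 147.6751708984375)
disc (array([ 458.35, -328.75,   12.74]), [np.float64(2.101233655003043), np.float64(2.10123365500306)]) [ 460.9  -327.92   14.  ] [ 456.88 -329.99   14.  ]
hub (array([ 456.05, -326.36,   41.63]), [np.float64(0.6142846124443643), np.float64(0.6142846124444065)]) [ 458.27 -327.     44.  ] [ 455.5  -326.13   44.  ]
shoulder (array([579.07, 155.61,  61.74]), [np.float64(0.5847745084408354), np.float64(0.5847745084408608)]) [579.58 155.83  62.  ] [578.54 155.18  62.  ]
```

Measured heights match the text: disc about 13 of 14, hub 42 of 44, shoulder 62 of 62. Moving above the round rotor.

Careful with the scale: shifts go in shares of 800 mm and turns go in shares of 90 degrees. That gives: 45 mm / 800 = 0.0563, -17.8 mm / 800 = -0.0223.

Call:
run_rows(steps={"sx": [0.0563,0.0563,0.0563,0.0563,0.0563,0.0563,0.0563,0.0563],"sy": [-0.0223,-0.0223,-0.0223,-0.0223,-0.0223,-0.0223,-0.0223,-0.0223],"sz": [0,0,0,0,0,0,0,0],"wx": [0,0,0,0,0,0,0,0],"wy": [0,0,0,0,0,0,0,0],"wz": [0,0,0,0,0,0,0,0]}, aperture=91)

```text
time_s: 0.9
ee_pos: [458.9, -325.9, 213.7]
ee_rot: [-180.0, 0.0, 14.7]
force: [1.9, -0.8, 0.2]
gripper_width: 91.2
gripper_force: 0.0
```

Call:
run_rows(steps={"sx": [0,0,0],"sy": [0,0,0],"sz": [0,0,0],"wx": [0,0,0],"wy": [0,0,0],"wz": [0,0,0]})

```text
time_s: 1.2
ee_pos: [456.8, -327.9, 213.6]
ee_rot: [-180.0, 0.1, 14.6]
force: [0.4, 0.6, 0.5]
gripper_width: 90.9
gripper_force: 0.0
```

Run:
```python
from h import *
m=eyes.camera_model('wrist');I=eyes.grab_frame('wrist');print(m,env.state()['ee_pos']);cv2.imwrite('pics/w1.png',I)
np.save('w1.npy',m['T'])
```

```text
{'fx': 297.3186396354542, 'fy': 297.3186396354542, 'cx': 259.75455804352697, 'cy': 192.55333372751366, 'T': array([[   0.25,    0.93,    0.27,  532.63],
       [  -0.97,    0.24,    0.07, -308.34],
       [   0.  ,   -0.28,    0.96,  384.89],
       [   0.  ,    0.  ,    0.  ,    1.  ]])} [ 456.62 -328.17  213.76]
```

View pics/w1.png

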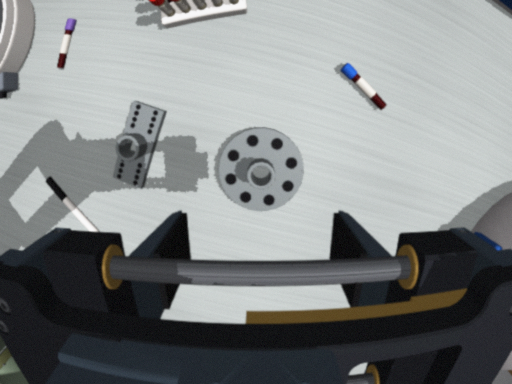

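The wrist view shows the round rotor's disc centred near (260,168) and its hub at (261,173), with the strip rotor clear at left, at (138,145). Next I measure the hole ring and the hub bore.

Run:
```python
from h import *
m=eyes.camera_model('wrist');m['T']=np.load('w1.npy')
g=cv2.cvtColor(cv2.imread('pics/w1.png'),6)
x,y=212,122;c=cv2.resize(g[y:y+92,x:x+96],None,fx=5,fy=5,interpolation=cv2.INTER_CUBIC)
n,l,st,ce=cv2.connectedComponentsWithStats((c<55).astype(np.uint8))
p=(ce+.5)/5-.5+[x,y];ok=[i for i in range(1,n) if st[i,4]>300]
q=np.array([onz(*ray(m,*p[i],True),14)[:2] for i in ok])
A=np.c_[2*q,np.ones(len(q))];r=np.linalg.lstsq(A,(q**2).sum(1),rcond=None)[0]
print(len(ok),st[ok,4],p[ok],'centre',r[:2],'rad',np.hypot(*(q-r[:2]).T))
cv2.imwrite('pics/w1c.png',cv2.resize(c[130:360,130:360],(600,600),interpolation=cv2.INTER_CUBIC)) # 13.04 px/px
```

```text
8 [1849 1863 1846 1778 1778 1747 1742 1711] [[252.11 140.27]
 [276.52 143.43]
 [232.97 155.17]
 [290.88 162.63]
 [230.43 178.59]
 [287.41 185.73]
 [245.15 196.7 ]
 [268.47 199.56]] centre [ 458.1 -328.8] rad [40.12 40.14 40.06 39.96 40.04 40.14 40.12 40.08]
```

View pics/w1c.png

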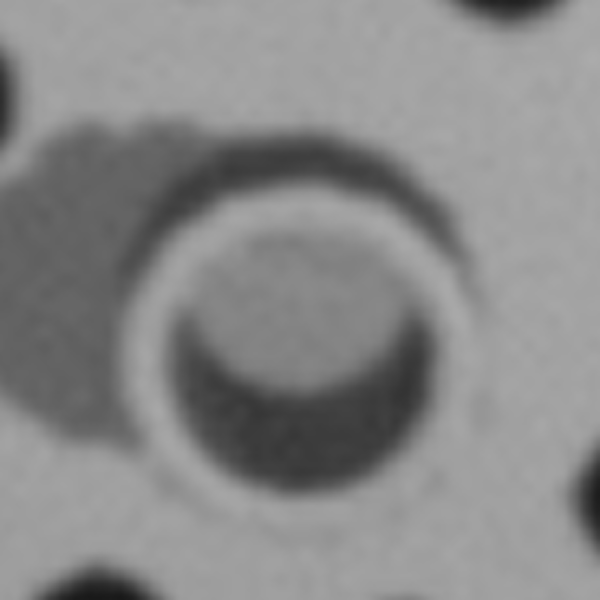

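The hole ring fits a circle of radius 40.1 at height 14 to within 0.1 mm, centred at (458.1, -328.8). I'll keep the yaw fixed so that any wrist-camera bias cancels later. Descending and gripping.

Scaled: 40 mm / 800 = 0.05, 1.3 mm / 800 = 0.0016.

Call:
run_rows(steps={"sx": [0.0016,0,0,0,0,0,0,0],"sy": [0.0013,0,0,0,0,0,0,0],"sz": [0.05,0.05,0.05,0.05,0.025,0.0125,0.0063,0],"wx": [0,0,0,0,0,0,0,0],"wy": [0,0,0,0,0,0,0,0],"wz": [0,0,0,0,0,0,0,0]}, aperture=91)

```text
time_s: 2.05
ee_pos: [459.2, -328.9, 19.4]
ee_rot: [180.0, -0.0, 14.6]
force: [0.4, -0.4, -0.0]
gripper_width: 91.1
gripper_force: 0.0
```

Call:
run_rows(steps={"sx": [0,0],"sy": [0,0],"sz": [0,0],"wx": [0,0],"wy": [0,0],"wz": [0,0]})

```text
time_s: 2.25
ee_pos: [459.9, -328.7, 20.2]
ee_rot: [179.9, -0.1, 14.7]
force: [0.2, 0.8, 0.4]
gripper_width: 91.2
gripper_force: 0.0
```

Call:
run_rows(steps={"sx": [0,0,0,0,0,0,0,0],"sy": [0,0,0,0,0,0,0,0],"sz": [0,0,0,0,0,0,0,0],"wx": [0,0,0,0,0,0,0,0],"wy": [0,0,0,0,0,0,0,0],"wz": [0,0,0,0,0,0,0,0]}, aperture=25, grip_n=40)

```text
time_s: 3.05
ee_pos: [459.3, -328.1, 18.9]
ee_rot: [180.0, 0.0, 14.7]
force: [0.6, -0.3, 0.7]
gripper_width: 33.6
gripper_force: 40.0
```

Call:
run_rows(steps={"sx": [0,0,0,0],"sy": [0,0,0,0],"sz": [0,0,0,0],"wx": [0,0,0,0],"wy": [0,0,0,0],"wz": [0,0,0,0]})

```text
time_s: 3.45
ee_pos: [459.2, -328.1, 18.9]
ee_rot: [180.0, 0.0, 14.7]
force: [-0.6, -0.6, -0.4]
gripper_width: 33.4
gripper_force: 40.0
```

Scaled: -45 mm / 800 = -0.0563, -40 mm / 800 = -0.05.

Call:
run_rows(steps={"sx": [0,0,0,0,0,0,0,0],"sy": [0,0,0,0,0,0,0,0],"sz": [-0.025,-0.05,-0.0563,-0.0563,-0.0563,-0.0375,-0.0188,0],"wx": [0,0,0,0,0,0,0,0],"wy": [0,0,0,0,0,0,0,0],"wz": [0,0,0,0,0,0,0,0]})

```text
time_s: 4.25
ee_pos: [460.1, -328.7, 261.4]
ee_rot: [179.8, -0.2, 14.7]
force: [0.0, -0.3, -1.4]
gripper_width: 33.2
gripper_force: 40.0
```

Call:
run_rows(steps={"sx": [0.0068,0.0135,0.0135,0.0135,0.0135,0.0135,0.0135,0.0135],"sy": [-0.0274,-0.0548,-0.0548,-0.0548,-0.0548,-0.0548,-0.0548,-0.0548],"sz": [0,0,0,0,0,0,0,0],"wx": [0,0,0,0,0,0,0,0],"wy": [0,0,0,0,0,0,0,0],"wz": [0,0,0,0,0,0,0,0]})

```text
time_s: 5.05
ee_pos: [453.2, 11.9, 257.3]
ee_rot: [-180.0, 0.2, 14.6]
force: [0.5, -0.3, -1.2]
gripper_width: 33.5
gripper_force: 40.0
```

Call:
run_rows(steps={"sx": [0.0135,0.0135,0.0068,0,0,0,0],"sy": [-0.0548,-0.0548,-0.0274,0,0,0,0],"sz": [0,0,0,0,0,0,0],"wx": [0,0,0,0,0,0,0],"wy": [0,0,0,0,0,0,0],"wz": [0,0,0,0,0,0,0]})

```text
time_s: 5.75
ee_pos: [452.8, 121.8, 258.6]
ee_rot: [180.0, 0.0, 14.6]
force: [0.1, 0.9, -0.3]
gripper_width: 33.6
gripper_force: 40.0
```

Run:
```python
from h import *
s=env.state();m=eyes.camera_model('wrist');I=eyes.grab_frame('wrist');print(s['ee_pos'],s['ee_rot'],m['T'][:3,3]);cv2.imwrite('pics/w2.png',I)
np.save('w2.npy',m['T'])
```

```text
[452.82 121.81 258.58] [179.98   0.04  14.55] [528.57 141.39 429.87]
```

View pics/w2.png

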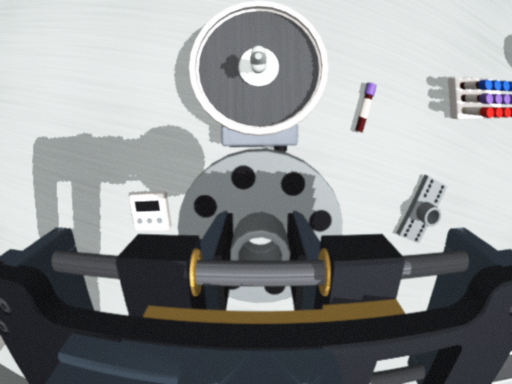

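The view shows the centrifuge with its rim centred at about (259,68) and the shoulder and spindle near (259,62). The held rotor's holes are at (205,206), (243,177), (293,183) and (320,219). I'll measure both in this one view.

Run:
```python
from h import *
from scipy.optimize import least_squares
m=eyes.camera_model('wrist');m['T']=np.load('w2.npy')
I=cv2.imread('pics/w2.png');g=cv2.cvtColor(I,6)
def comps(x,y,w,h,f,lo):
    c=cv2.resize(g[y:y+h,x:x+w],None,fx=5,fy=5,interpolation=cv2.INTER_CUBIC)
    M=f(c).astype(np.uint8);n,l,st,ce=cv2.connectedComponentsWithStats(M)
    return M,l,[(i,st[i,4],(ce[i]+.5)/5-.5+[x,y]) for i in range(1,n) if st[i,4]>lo]
_,_,cs=comps(185,160,150,80,lambda c:c<40,2500)
pts=[p for _,a,p in cs if np.min(np.hypot(*(np.array([[205,206],[243,177],[293,183],[320,219]])-p).T))<4];print('holes',np.array(pts))
def fit(z,pts,R=None):
    q=np.array([onz(*ray(m,*p,True),z)[:2] for p in pts])
    f=lambda v:np.hypot(*(q-v[:2]).T)-(R or v[2])
    r=least_squares(f,[*q.mean(0),30][:2 if R else 3]);return r.x,np.ptp(r.fun)
for z in(250,253.6,257): print(z,fit(z,pts,40.07),fit(z,pts))
# shoulder outline & bowl dark floor outline
def outline(x,y,w,h,f,lo):
    M,l,cs=comps(x,y,w,h,f,lo);i=max(cs,key=lambda t:t[1])[0]
    k=max(cv2.findContours((l==i).astype(np.uint8),0,1)[0],key=cv2.contourArea)[:,0];return (cv2.convexHull(k)[:,0]+.5)/5-.5+[x,y]
o=outline(234,36,50,56,lambda c:c>165,1000);print('shoulder',len(o),o.min(0),o.max(0),fit(62,o),fit(62,o,24))
o=outline(180,0,155,140,lambda c:c>175,1000);
print('rim outer',o.min(0),o.max(0),fit(74,o),'r=87?')
c=cv2.resize(I[34:94,219:299],(800,600),interpolation=cv2.INTER_CUBIC);cv2.imwrite('pics/w2c.png',c)
```

```text
holes [[242.9  177.39]
 [292.69 183.57]
 [204.91 205.73]
 [319.13 220.45]]
250 (array([451.05, 121.18]), np.float64(0.6928578648861716)) (array([450.34, 121.1 ,  40.62]), np.float64(0.4221052369707152))
253.6 (array([451.56, 121.46]), np.float64(0.4800921211737901)) (array([451.91, 121.5 ,  39.81]), np.float64(0.41365695055270635))
257 (array([452.04, 121.73]), np.float64(1.0039756924205605)) (array([453.39, 121.89,  39.04]), np.float64(0.40567801348891663))
shoulder 61 [238.8  45.2] [278.8  86. ] (array([580.95, 156.33,  25.  ]), np.float64(2.625267134342593)) (array([580.96, 156.17]), np.float64(2.510003308725537))
rim outer [179.6  -0.4] [334.4 139.4] (array([601.53, 140.46, 115.62]), np.float64(35.826552483310266)) r=87?
```

View pics/w2c.png

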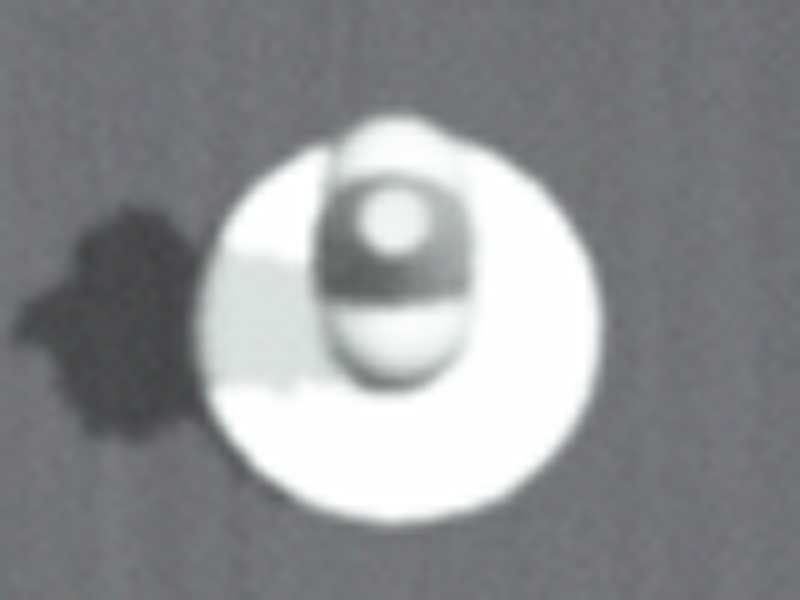

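The crop shows the nose disc centred at about (392,220), which is full-frame (257.8,55.6). The upper ball overlaps the shoulder's top edge, so I'll exclude that part and cross-check with the nose.

Run:
```python
from h import *
from scipy.optimize import least_squares
m=eyes.camera_model('wrist');m['T']=np.load('w2.npy')
g=cv2.cvtColor(cv2.imread('pics/w2.png'),6)
def fit(z,pts):
    q=np.array([onz(*ray(m,*p,True),z)[:2] for p in pts])
    r=least_squares(lambda v:np.hypot(*(q-v[:2]).T)-v[2],[*q.mean(0),30]);return r.x,r.fun.std()
x,y=234,36;c=cv2.resize(g[y:92,x:284],None,fx=5,fy=5,interpolation=cv2.INTER_CUBIC)
k=max(cv2.findContours((c>165).astype(np.uint8),0,1)[0],key=cv2.contourArea)
o=(cv2.convexHull(k)[:,0]+.5)/5-.5+[x,y];o=o[(o[:,1]>51)]
print('shoulder',fit(62,o))
print('nose z134',onz(*ray(m,257.75,55.55,True),134))
# two wrist-independent height: nose ray vs scene nose ray
s=eyes.camera_model('scene');print('nose tri',tri([ray(m,257.75,55.55,True),ray(s,301.6,147.6)]))
print(env.state()['ee_pos'])
```

```text
shoulder (array([580.6 , 156.2 ,  24.81]), np.float64(0.26165245488566113))
nose z134 [580.74 156.74 134.  ]
nose tri (array([580.72, 156.67, 133.09]), [np.float64(0.21750642986418056), np.float64(0.21750642986430208)])
[452.91 121.91 258.73]
```

The spindle is at (580.7,156.5): shoulder and nose agree to 0.5 mm, and the nose triangulates to 133 (text says 134). The rotor bore is at (451.6,121.5), so the tool move is (133.7,-1.2). Moving over and checking before lowering onto the spindle.

Scaled: 35 mm / 800 = 0.0438, 30 mm / 800 = 0.0375.

Call:
run_rows(steps={"sx": [0.025,0.0438,0.0438,0.0375,0.0171,0,0,0],"sy": [-0.0003,-0.0004,-0.0004,-0.0004,-0.0001,0,0,0],"sz": [0,0,0,0,0,0,0,0],"wx": [0,0,0,0,0,0,0,0],"wy": [0,0,0,0,0,0,0,0],"wz": [0,0,0,0,0,0,0,0]}, grip_n=60)

```text
time_s: 6.6
ee_pos: [581.1, 157.4, 259.1]
ee_rot: [180.0, 0.0, 14.6]
force: [0.3, 0.6, -1.3]
gripper_width: 33.2
gripper_force: 60.0
```

Call:
run_rows(steps={"sx": [0,0,0,0,0,0],"sy": [0,0,0,0,0,0],"sz": [0.025,0.0375,0.025,0.0125,0,0],"wx": [0,0,0,0,0,0],"wy": [0,0,0,0,0,0],"wz": [0,0,0,0,0,0]})

```text
time_s: 7.2
ee_pos: [582.4, 158.0, 180.2]
ee_rot: [180.0, -0.1, 14.7]
force: [-0.1, 0.2, -1.1]
gripper_width: 33.0
gripper_force: 60.0
```

Run:
```python
from h import *
for n in('scene','wrist'):cv2.imwrite(f'pics/{n}3.png',eyes.grab_frame(n))
a=cv2.imread('pics/scene3.png')[90:240,220:400];b=cv2.imread('pics/wrist3.png')[100:300,180:340]
cv2.imwrite('pics/m3.png',np.hstack([cv2.resize(a,(440,367),interpolation=2),cv2.resize(b,(294,367),interpolation=2)]))
```

```text
(no output)
```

View pics/m3.png

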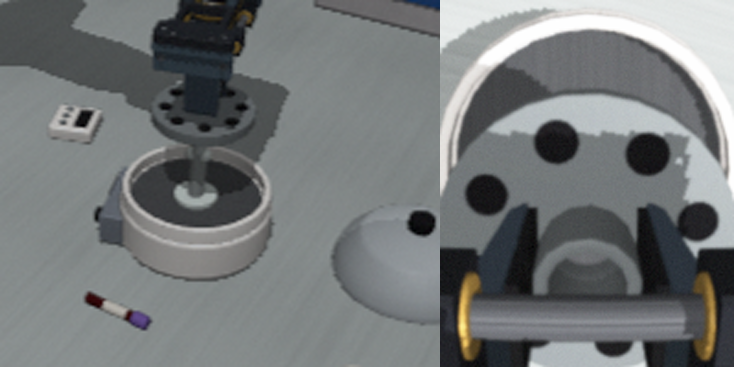

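The rotor hangs level and centred above the spindle. I'll trim 0.6 mm and lower it until it nears the balls.

Scaled: 15 mm / 800 = 0.0188, 10 mm / 800 = 0.0125.

Call:
run_rows(steps={"sx": [-0.0001,0,0,0],"sy": [0.0008,0,0,0],"sz": [0.0125,0.0188,0.0125,0],"wx": [0,0,0,0],"wy": [0,0,0,0],"wz": [0,0,0,0]})

```text
time_s: 7.7
ee_pos: [580.9, 157.0, 142.1]
ee_rot: [180.0, 0.2, 14.7]
force: [-0.6, 0.4, -2.5]
gripper_width: 32.9
gripper_force: 60.0
```

Call:
run_rows(steps={"sx": [0,0,0,0,0],"sy": [0,0,0,0,0],"sz": [0.0038,0.0025,0.0013,0,0],"wx": [0,0,0,0,0],"wy": [0,0,0,0,0],"wz": [0,0,0,0,0]})

```text
time_s: 8.2
ee_pos: [582.1, 157.4, 138.5]
ee_rot: [180.0, -0.0, 14.7]
force: [-1.3, -1.3, 2.8]
gripper_width: 33.1
gripper_force: 60.0
```

Contact with the balls shows at about 4 N. Pressing.

Scaled: 1 mm / 800 = 0.0013.

Call:
run_rows(steps={"sx": [0,0,0,0,0],"sy": [0,0,0,0,0],"sz": [0.0013,0.0013,0.0013,0.0013,0],"wx": [0,0,0,0,0],"wy": [0,0,0,0,0],"wz": [0,0,0,0,0]})

```text
time_s: 8.7
ee_pos: [582.3, 157.3, 134.6]
ee_rot: [180.0, -0.1, 14.7]
force: [-1.0, -1.0, 3.2]
gripper_width: 33.1
gripper_force: 60.0
```

Call:
run_rows(steps={"sx": [0,0,0,0,0],"sy": [0,0,0,0,0],"sz": [0.0013,0.0013,0.0013,0.0013,0],"wx": [0,0,0,0,0],"wy": [0,0,0,0,0],"wz": [0,0,0,0,0]})

```text
time_s: 9.2
ee_pos: [581.7, 157.3, 129.1]
ee_rot: [-180.0, 0.1, 14.7]
force: [-0.7, 0.3, -1.9]
gripper_width: 32.8
gripper_force: 60.0
```

Scaled: 8 mm / 800 = 0.01, 6 mm / 800 = 0.0075.

Call:
run_rows(steps={"sx": [0,0,0,0,0,0,0,0],"sy": [0,0,0,0,0,0,0,0],"sz": [0.0063,0.01,0.01,0.01,0.0075,0.005,0,0],"wx": [0,0,0,0,0,0,0,0],"wy": [0,0,0,0,0,0,0,0],"wz": [0,0,0,0,0,0,0,0]})

```text
time_s: 10.0
ee_pos: [581.3, 157.2, 89.2]
ee_rot: [180.0, 0.2, 14.7]
force: [0.2, -0.4, -7.7]
gripper_width: 33.3
gripper_force: 60.0
```

Call:
run_rows(steps={"sx": [0,0,0],"sy": [0,0,0],"sz": [0.0025,0.0013,0],"wx": [0,0,0],"wy": [0,0,0],"wz": [0,0,0]})

```text
time_s: 10.3
ee_pos: [581.7, 157.2, 87.6]
ee_rot: [180.0, 0.0, 14.7]
force: [0.1, -0.6, -5.0]
gripper_width: 33.5
gripper_force: 60.0
```

Call:
run_rows(steps={"sx": [0,0,0,0],"sy": [0,0,0,0],"sz": [0.0013,0.0013,0,0],"wx": [0,0,0,0],"wy": [0,0,0,0],"wz": [0,0,0,0]})

```text
time_s: 10.7
ee_pos: [581.6, 157.3, 85.6]
ee_rot: [-180.0, 0.1, 14.7]
force: [-1.6, -2.0, -5.2]
gripper_width: 33.1
gripper_force: 60.0
```

The force is now pulling the rotor down, so the balls are springing out over the hub's top. Continuing to the shoulder.

Scaled: 1 mm / 800 = 0.0013.

Call:
run_rows(steps={"sx": [0,0,0,0],"sy": [0,0,0,0],"sz": [0.0013,0.0013,0,0],"wx": [0,0,0,0],"wy": [0,0,0,0],"wz": [0,0,0,0]})

```text
time_s: 11.1
ee_pos: [582.5, 157.5, 84.3]
ee_rot: [180.0, -0.1, 14.7]
force: [0.2, -1.4, -2.3]
gripper_width: 32.9
gripper_force: 60.0
```

Call:
run_rows(steps={"sx": [0,0,0,0],"sy": [0,0,0,0],"sz": [0.0013,0.0013,0,0],"wx": [0,0,0,0],"wy": [0,0,0,0],"wz": [0,0,0,0]})

```text
time_s: 11.5
ee_pos: [582.2, 157.4, 82.0]
ee_rot: [180.0, -0.0, 14.7]
force: [1.2, -0.2, -1.6]
gripper_width: 33.0
gripper_force: 60.0
```

Call:
run_rows(steps={"sx": [0,0,0,0],"sy": [0,0,0,0],"sz": [0.0006,0.0006,0,0],"wx": [0,0,0,0],"wy": [0,0,0,0],"wz": [0,0,0,0]})

```text
time_s: 11.9
ee_pos: [582.1, 157.4, 80.9]
ee_rot: [180.0, -0.0, 14.7]
force: [0.0, 0.2, -0.5]
gripper_width: 33.1
gripper_force: 60.0
```

Scaled: 0.5 mm / 800 = 0.0006.

Call:
run_rows(steps={"sx": [0,0,0,0],"sy": [0,0,0,0],"sz": [0.0006,0.0006,0,0],"wx": [0,0,0,0],"wy": [0,0,0,0],"wz": [0,0,0,0]})

```text
time_s: 12.3
ee_pos: [582.1, 157.4, 80.9]
ee_rot: [180.0, -0.0, 14.7]
force: [-2.1, -0.5, 5.2]
gripper_width: 32.9
gripper_force: 60.0
```

Call:
run_rows(steps={"sx": [0,0,0,0],"sy": [0,0,0,0],"sz": [0.0006,0.0006,0,0],"wx": [0,0,0,0],"wy": [0,0,0,0],"wz": [0,0,0,0]})

```text
time_s: 12.7
ee_pos: [582.2, 157.4, 80.9]
ee_rot: [180.0, -0.1, 14.7]
force: [-3.1, -1.9, 10.1]
gripper_width: 32.9
gripper_force: 60.0
```

A hard stop at TCP 80.9 (expected 81) with 10 N: it is fully home. Relieve, release and retreat straight up.

Scaled: -1.5 mm / 800 = -0.0019.

Call:
run_rows(steps={"sx": [0,0],"sy": [0,0],"sz": [-0.0019,0],"wx": [0,0],"wy": [0,0],"wz": [0,0]})

```text
time_s: 12.9
ee_pos: [582.3, 157.4, 80.9]
ee_rot: [180.0, -0.1, 14.7]
force: [-1.4, 0.5, 3.3]
gripper_width: 33.3
gripper_force: 60.0
```

Call:
run_rows(steps={"sx": [0,0,0,0,0,0],"sy": [0,0,0,0,0,0],"sz": [0,0,0,0,0,0],"wx": [0,0,0,0,0,0],"wy": [0,0,0,0,0,0],"wz": [0,0,0,0,0,0]}, aperture=70)

```text
time_s: 13.5
ee_pos: [582.0, 157.3, 80.3]
ee_rot: [180.0, 0.0, 14.7]
force: [-0.3, 0.6, 0.0]
gripper_width: 69.8
gripper_force: 0.0
```

Call:
run_rows(steps={"sx": [0,0,0,0,0,0,-0.05,-0.05],"sy": [0,0,0,0,0,0,0,0],"sz": [-0.0125,-0.025,-0.05,-0.05,-0.05,-0.025,-0.0125,0],"wx": [0,0,0,0,0,0,0,0],"wy": [0,0,0,0,0,0,0,0],"wz": [0,0,0,0,0,0,0,0]})

```text
time_s: 14.3
ee_pos: [505.1, 137.2, 262.7]
ee_rot: [180.0, -0.3, 14.7]
force: [0.1, 0.8, -0.6]
gripper_width: 70.0
gripper_force: 0.0
```

Call:
run_rows(steps={"sx": [-0.05,-0.025,0,0],"sy": [0,0,0,0],"sz": [0,0,0,0],"wx": [0,0,0,0],"wy": [0,0,0,0],"wz": [0,0,0,0]})

```text
time_s: 14.7
ee_pos: [447.2, 122.1, 261.5]
ee_rot: [180.0, -0.2, 14.7]
force: [0.5, 1.5, 0.0]
gripper_width: 70.1
gripper_force: 0.0
```

Run:
```python
from h import *
m=eyes.camera_model('wrist');np.save('w4.npy',m['T'])
for n in('wrist','scene'):cv2.imwrite(f'pics/{n}4.png',eyes.grab_frame(n))
a=cv2.imread('pics/scene4.png')[130:210,250:350];b=cv2.imread('pics/wrist4.png')[0:160,160:360]
cv2.imwrite('pics/m4.png',np.hstack([cv2.resize(a,(400,320),interpolation=2),cv2.resize(b,(400,320),interpolation=2)]))
```

```text
(no output)
```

View pics/m4.png

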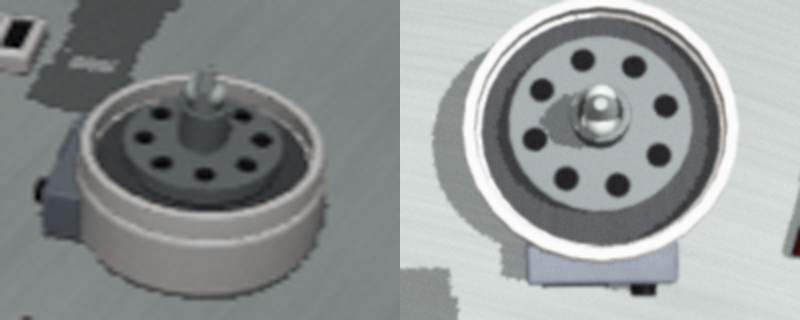

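The rotor sits level in the bowl below the rim, with both balls out above the hub. One check of the ring's radius at z = 76, then I hand it in.

Run:
```python
from h import *
m=eyes.camera_model('wrist');m['T']=np.load('w4.npy')
g=cv2.cvtColor(cv2.imread('pics/wrist4.png'),6);x,y=212,20
c=cv2.resize(g[y:y+85,x:x+96],None,fx=5,fy=5,interpolation=cv2.INTER_CUBIC)
n,l,st,ce=cv2.connectedComponentsWithStats((c<65).astype(np.uint8))
p=[(ce[i]+.5)/5-.5+[x,y] for i in range(1,n) if 300<st[i,4]<3000]
q=np.array([onz(*ray(m,*a,True),76)[:2] for a in p])
r=np.linalg.lstsq(np.c_[2*q,np.ones(len(q))],(q**2).sum(1),rcond=None)[0]
R=np.hypot(*(q-r[:2]).T);print(len(p),r[:2],R)
if len(p)==8 and abs(R.mean()-40.07)<.5 and np.ptp(R)<1: print(order.job_done())
```

```text
13 [581.41 152.15] [63.01 42.66 38.97 44.75 61.78 35.92 59.56 44.24 14.93 35.43 41.68 37.97
 66.35]
```

Run:
```python
from h import *
m=eyes.camera_model('wrist');m['T']=np.load('w4.npy')
g=cv2.cvtColor(cv2.imread('pics/wrist4.png'),6);x,y=212,20
c=cv2.resize(g[y:y+85,x:x+96],None,fx=5,fy=5,interpolation=cv2.INTER_CUBIC)
n,l,st,ce=cv2.connectedComponentsWithStats((c<65).astype(np.uint8))
p=[(ce[i]+.5)/5-.5+[x,y] for i in range(1,n) if 300<st[i,4]<3000]
q=np.array([onz(*ray(m,*a,True),76)[:2] for a in p])
q=q[abs(np.hypot(*(q-[580.7,156.5]).T)-40)<5]
r=np.linalg.lstsq(np.c_[2*q,np.ones(len(q))],(q**2).sum(1),rcond=None)[0]
R=np.hypot(*(q-r[:2]).T);print(len(q),r[:2],R)
if len(q)==8 and abs(R.mean()-40.07)<.5 and np.ptp(R)<1: print(order.job_done())
```

```text
8 [581.36 156.97] [40.1  40.01 40.09 40.06 39.96 40.04 40.1  40.07]
the job is handed in; nothing more can be done
None
```

The round rotor is fully home on the spindle shoulder, clicked past both balls and released; the strip rotor was left alone, and I handed the job in at about 15 s of the 35 s allowed.

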